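Open a bottling strainer with its release pin

TASK

Open the strainer for washing: take the release pin (the square-handled tool) out of the white tool block, put it into the hole in the strainer slide's square boss and press the sunk catch button down; keep it down while you push the slide with the pin along its rails, out to the end stop. Then draw the pin out and stand it back, fully home, in the socket it came from. How deep the button sits differs from slide to slide, so feel for it and be gentle: never 15 N or more on the button, nor 25 N on the slide. Leave everything else where it is.

Things in the scene. Friction and masses are not known exactly. Their poses are not given: they have to be found in the camera images.
- pin_grip (a point): The release pin (80 g), standing in the tool block: ribbed black square grip, 16 x 16 mm, 46 mm high, over a collar (22 mm across, 5 mm high, its underside rests on the block's top) and a steel pin 6 mm thick, 40 mm long. The point: middle of the grip, 23 mm below its top, 28 mm above the collar's underside, 68 mm above the pin's tip. z up along the tool; x, y square to the grip's sides.
- tool_block: Fixed white plastic block, 50 (x) x 160 (y) x 46 mm high, with three sockets in its top at y = -52, 0 and +52 mm, each 10 mm across and 42 mm deep. The release pin, the tee key and the brush stand in them, in any order. Origin: middle of its underside.
- strainer_unit: Fixed steel unit, 222 x 104 mm. Origin: on the counter under the middle of the head's front face; z up. Head: x 0 to +74 mm, 50 mm high; on it a round inlet 51 mm across at x = +34, top 71 mm. Rails: x -125 to 0 mm, 30 mm high, 66 mm over their outsides. They lead the slide out along -x (towards the robot at yaw 0) and have notches shut, half-way and out.
- recess (a point): Centre of the mouth of the hole in the slide's square boss (24 x 24 mm, top level, 46 mm above the counter). It moves with the slide: 28 mm in front of the head when shut, 88 mm when out. Axes as the strainer unit's; the slide goes out along -x. The hole goes straight down, 9 mm across. The flat catch button in it lies 4 to 20 mm below the mouth: it differs each time and has to be felt.
- slide (a joint): How far the slide is out: 0 shut, 0.060 m at its stop. It rubs with 3 N.
- catch: Steel catch bar in the slide, under the hole: a tooth at each end stands up into a notch of a rail, and a button is screwed onto it at a height that differs each time (not shown by this pose). Origin: under the hole, at counter level while up. Spring: 3 N to start, 10 N at its stop 6 mm down. From 4.5 mm down (8.4 N) it clears the notches; let up on the way it locks in the half-way notch; at the end it keeps the slide out.
- tee_key: Bystander, loose, to be left alone: steel key with a T-shaped bar handle (56 mm wide, 10 mm thick), 48 mm high, standing in a socket of the tool block; origin under its collar, on the block's top
- nozzle_brush: Bystander, loose, to be left alone: brush with a round, waisted wooden handle 63 mm high, standing in a socket of the tool block; origin at the block's top
- funnel: Bystander, loose, to be left alone: stainless funnel standing on its rim, 101 x 122 mm, 108 mm high
- cap_a: Bystander, loose, to be left alone: black screw cap, 33 mm across, 19 mm high
- cap_b: Bystander, loose, to be left alone: black screw cap, 33 mm across, 19 mm high
There are look-alikes about, which are no part of the job. What is shaped like the part that bears pin_grip but blue or yellow is not meant.

How it is judged (in metres and radians):
On the way, in this order (a step that is already met when the one before it is completed fails the run):
1. the release pin is lifted clear of its socket (distance of pin_grip from where it was at the start of the episode above 0.045 m), for 0.1 s.
2. the slide is pushed out at least 57 of its 60 mm (value of joint slide above 0.057 m), for 0.2 s.
At the end, for the whole second after the job is handed in: The slide is out at least 57 of its 60 mm, and the release pin stands at rest in the socket it came from: its grip within 6 mm of where it stood at the start and within 0.1 rad of upright (value of joint slide above 0.057 m and distance of pin_grip from where it was at the start of the episode below 0.006 m and angle between pin_grip's own z axis and vertical below 0.1 rad and linear speed of release_pin below 0.02 m/s); the robot touches nothing.
It fails at once if 15 N or more between the release pin and the catch button (contact force between release_pin and catch above 15 N).
It fails at once if 25 N or more between the release pin and the slide, its catch included (contact force between release_pin and slide above 25 N).
It fails at once if a bystander is moved by more than 25 mm, or a tool in the block by more than 15 mm (distance of any of funnel, cap_a, cap_b from where it was at the start of the episode above 0.025 m or distance of any of tee_key, nozzle_brush from where it was at the start of the episode above 0.015 m).
It also fails if it takes over 59 s, if anything falls off the work surface, if the arm or the gripper's body presses on something with over 40 N, if the wrist force passes 120 N, or if a joint passes its speed limit or range.

ROBOT

A 6-joint arm with a two-finger parallel gripper is mounted at the origin on a cart in front of the work surface, level with it; the furniture and walls round the work are solid. World frame = base frame: x ahead of the robot, y to its left, z up, the work surface at z = 0. Lengths are in m, angles in degrees, forces in N, time in s.
With the tool pointing down it reaches from about 0.25 to 0.725 m from the base axis. Payload 9.7 kg.
Tool frame: the origin (TCP) lies between the finger pads; the fingertips stand 19 mm ahead of it and the grasp point (between the pads) is the TCP; z points along the fingers, y is the line along which they close (so a half turn about z gives the same grasp; the last joint's range is limited). The gripper opens to 85 mm and grips with 20 to 120 N. Pads are 22 mm wide; open, the fingers measure 114 mm over their backs; the gripper's body (76 mm by 85 mm) begins 54 mm behind the grasp point. The pads swing forward as they close: fully open they stand 13 mm farther back than shut.
Start: joints at [75.459, 4.979, 10.078, 95.1, 0, 90], TCP at [0.138, 0.532, 0.25] pointing down, gripper open.
Joint ranges: [-179.16, 179.16], [-48.56, 103.87], [-65.8, 70.77], [-126.05, 130.52], [-82.76, 87.17], [-180, 180]. Speed limits (degrees/s): [127.2, 127.2, 147.25, 180, 180, 180].

INTERFACE

Orientations are given as [roll, pitch, yaw] about the fixed x, y, z axes, in that order (R = Rz(yaw) Ry(pitch) Rx(roll)).
In Python, from workcell import telemetry, camera, calibration, workorder gives the robot as it stands.
- The arm moves only by the tool play_rows, never from a script. Its argument "increments" is a list of rows, each a list of 3 entries, a list of its own where there are three numbers: the shift along the tool's x, y, z in mm, then the turn, a rotation vector about the tool's x, y, z in degrees, then the closure, from 0 (fully open) to 1 (shut). In form: [[[x, y, z], [ax, ay, az], jaw], ...]. A call has 1 to 20 rows; each row is the pose to reach, as a shift and turn from the pose commanded when the call began, along the tool's axes at that moment; what a row does not reach only later rows make up. A row lasts 1/10 s, in which the tool goes at most 50 mm and 8.59 degrees, less where a joint would pass 70% of its speed; a pose out of reach is approached as far as the arm can. A call with a gripper value outside its range is refused whole. The fingers move at their own pace and stop on an object; "grip_force" is the grip in N (left out, the last holds). Time passes only in rows, so rows that repeat a pose let the fingers close. It gives the time, the measured TCP pose, the force, the opening and the grip force at its end, in the units of the state.
- telemetry.get_obs(): the state, without advancing time (a new reading comes with each control period).
- camera(name): name is "scene" or "side" or "wrist"; returns (picture, depth): 480x640x3 uint8, red, green, blue; 480x640 float32, m along the optical axis (not along the pixel's ray), 0 where there is no reading.
- calibration(name): a dict with "vertical_fov" (degrees; the focal length in pixels is half the picture's height over the tangent of half this angle, whatever the lens; pixels are square), "cx", "cy" (the principal point, pixels), "k1" (the pictures are not rectified: a ray, as slopes to the right and down, at radius r is drawn at 1 + k1 r^2 times it, then the intrinsics apply), "rvec" (rotation vector, rad) and "tvec" (3), from world to camera coordinates, as OpenCV has them; the wrist camera has in their place "hand_eye" (4x4, takes a point from camera to tool coordinates, whose origin is the TCP and whose axes are the flange's). Camera axes: x right, y down, z forward; pixel columns grow to the right and rows downward; lengths in m; the calibration is good to about 2 mm. A picture is of the moment at which its call begins: read the wrist's pose just before it. calibration takes no time and is no camera call.
- workorder.job_done(): hands the job in; it is judged then, once.
The state is a dict: "time": time; "q": joint angles; "qd": joint speeds; "joint_efforts": joint torques, N m; "ee_pos": TCP position; "tcp_rot": TCP orientation; "wrist_force": force on the tool from outside, world axes, zero at the start; "torque": the same for the moment, N m; "opening": finger opening in m; "grasp_force": force on a finger pad.
Only numpy, scipy, OpenCV 4.12 (cv2) and the standard library are available. Lean on these libraries where they do the work, as an engineer would, in place of code of your own. Each camera call takes 0.05 s, during which the arm holds its last target. There are 200 camera calls.

## Working session

There is one attempt and no reset: what is moved stays moved. The work goes in short steps, Python scripts to look and compute and a tool call to move; the robot and the scene stay as the last step left them, time stands still between calls to the robot, and variables do not carry over. Pictures are saved under pics/ and viewed, at most 10 in all, crops included, and the job is handed in when it is done.

Besides the shell and the picture viewer there is one more tool, called after "Call:" as name(argument=value, ...) on one line, values as JSON. play_rows: Moves the arm, as the interface text tells. Its arguments: {"type":"object","properties":{"increments":{"type":"array"},"grip_force":{"type":"number"}},"required":["increments"]}

```bash
mkdir -p pics; cat > h.py <<'E'
import numpy as np, cv2
from scipy.spatial.transform import Rotation as R
from workcell import telemetry, camera, calibration, workorder
def K(c):
    f=240/np.tan(np.radians(c["vertical_fov"])/2)
    return np.array([[f,0,c["cx"]],[0,f,c["cy"]],[0,0,1]])
def cam_pose(name,obs=None):
    c=calibration(name)
    if "hand_eye" in c:
        o=obs or telemetry.get_obs()
        T=np.eye(4);T[:3,:3]=R.from_euler('xyz',o["tcp_rot"],degrees=True).as_matrix();T[:3,3]=o["ee_pos"]
        return c,T@np.array(c["hand_eye"])
    T=np.eye(4);T[:3,:3]=R.from_rotvec(np.ravel(c["rvec"])).as_matrix();T[:3,3]=np.ravel(c["tvec"])
    return c,np.linalg.inv(T)
def slopes(c,uv):
    return cv2.undistortPoints(np.array(uv,float).reshape(-1,1,2),K(c),np.array([c["k1"],0,0,0.])).reshape(-1,2)
def rays(cp,uv):
    c,T=cp; s=slopes(c,uv); d=np.c_[s,np.ones(len(s))]@T[:3,:3].T
    return T[:3,3],d
def at_z(cp,uv,z):
    o,d=rays(cp,uv); return o+d*((z-o[2])/d[:,2])[:,None]
def cloud(cp,depth,uv):
    o,d=rays(cp,uv); z=np.array([depth[int(round(v)),int(round(u))] for u,v in uv]); return o+d*z[:,None]
def tri(a,b): # [(cp,uv),..]
    (o1,d1),(o2,d2)=[rays(c,[u]) for c,u in (a,b)]
    d1=d1[0];d2=d2[0]
    s=np.linalg.lstsq(np.c_[d1,-d2],o2-o1,rcond=None)[0]
    p,q=o1+s[0]*d1,o2+s[1]*d2
    return (p+q)/2,np.linalg.norm(p-q)
E
python3 - <<'E'
from h import *
print(telemetry.get_obs())
for n in ("scene","side","wrist"):
    cp=cam_pose(n); print(n,cp[0],cp[1].round(3).tolist())
    p,d=camera(n); np.savez(f"pics/{n}0.npz",p=p,d=d,T=cp[1]); cv2.imwrite(f"pics/{n}0.png",p[:,:,::-1])
E
```

```text
{'time': 0.0, 'q': array([7.54577056e+01, 5.01047555e+00, 1.00343978e+01, 9.50989993e+01,
       7.73219337e-04, 9.00009647e+01]), 'qd': array([ 0.0761799 , -0.06088693, -0.03335719, -0.02104328,  0.06924426,
        0.0284468 ]), 'joint_efforts': array([-1.31409361e-03, -5.20396936e+01,  4.64792204e+01,  1.65280985e-02,
       -9.87066232e-05, -6.78686419e-06]), 'ee_pos': array([0.13804797, 0.53218532, 0.24958854]), 'tcp_rot': array([-1.79924923e+02, -7.71954643e-04,  1.65456740e+02]), 'wrist_force': array([ 0.31291688,  0.92138004, -0.24061494]), 'torque': array([-0.01996167, -0.01634701, -0.03681473]), 'grasp_force': 0.0, 'opening': 0.08534279770067879}
scene {'vertical_fov': 51.83194419131476, 'cx': 320.5666077930916, 'cy': 238.1345819462279, 'k1': -0.0993262241522342, 'rvec': array([ 0.88063231, -2.60213455,  0.97743064]), 'tvec': array([0.31252594, 0.45230922, 0.5773572 ])} [[-0.795, -0.457, 0.4, 0.224], [-0.607, 0.598, -0.523, 0.221], [0.0, -0.658, -0.753, 0.732], [0.0, 0.0, 0.0, 1.0]]
side {'vertical_fov': 47.22766117498438, 'cx': 322.24566983694683, 'cy': 233.82797911840856,
[... 152 characters left out ...]
.233, 0.419, 0.204], [-0.479, -0.412, 0.775, -0.877], [-0.008, -0.881, -0.474, 0.482], [0.0, 0.0, 0.0, 1.0]]
wrist {'vertical_fov': 68.36062160787702, 'cx': 326.30468865902105, 'cy': 240.9613488657617, 'k1': -0.029495289809533143, 'hand_eye': array([[ 3.95537878e-04, -9.44015010e-01, -3.29902264e-01,
         8.52815590e-02],
       [ 9.99998919e-01,  8.40676468e-04, -1.20664148e-03,
        -7.13967131e-04],
       [ 1.41642874e-03, -3.29901430e-01,  9.44014322e-01,
        -1.22953049e-01],
       [ 0.00000000e+00,  0.00000000e+00,  0.00000000e+00,
         1.00000000e+00]])} [[0.251, 0.914, 0.319, 0.055], [0.968, -0.236, -0.085, 0.553], [-0.003, 0.33, -0.944, 0.373], [0.0, 0.0, 0.0, 1.0]]
```

View pics/scene0.png

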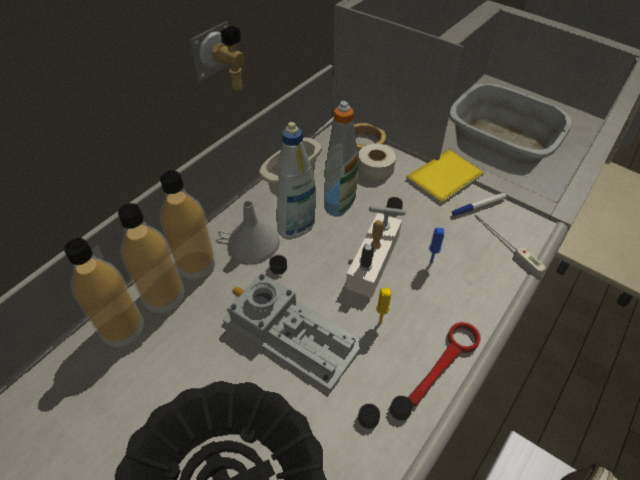

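View pics/side0.png

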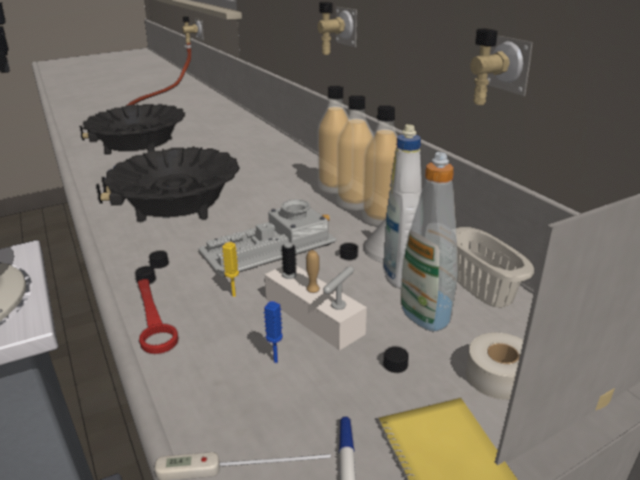

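The scene view shows the black-gripped pin at about (367,257) in the block, at the end nearest the strainer. The brush is in the middle socket and the tee key at the far end. The boss is at about (293,322). In the side view the pin is at (289,258) and the boss near (265,235). I'll enlarge both.

```bash
python3 - <<'E'
from h import *
a=np.load("pics/scene0.npz")['p'];b=np.load("pics/side0.npz")['p']
ca=a[190:390,220:420];cb=b[190:350,195:375]
ca=cv2.resize(ca,(400,400),interpolation=3) if 0 else cv2.resize(ca,None,fx=2,fy=3*2/3)
A=cv2.resize(a[190:390,225:425],(400,600) if 0 else (600,600),interpolation=cv2.INTER_CUBIC)
cv2.imwrite("pics/cropA.png",np.clip(A[:,:,::-1].astype(float)*1.5,0,255))
B=cv2.resize(b[190:340,180:380],(800,600),interpolation=cv2.INTER_CUBIC)
cv2.imwrite("pics/cropB.png",np.clip(B[:,:,::-1].astype(float)*1.2,0,255))
E
```

```text
[ WARN:0@0.191] global loadsave.cpp:1063 imwrite_ Unsupported depth image for selected encoder is fallbacked to CV_8U.
```

View pics/cropA.png

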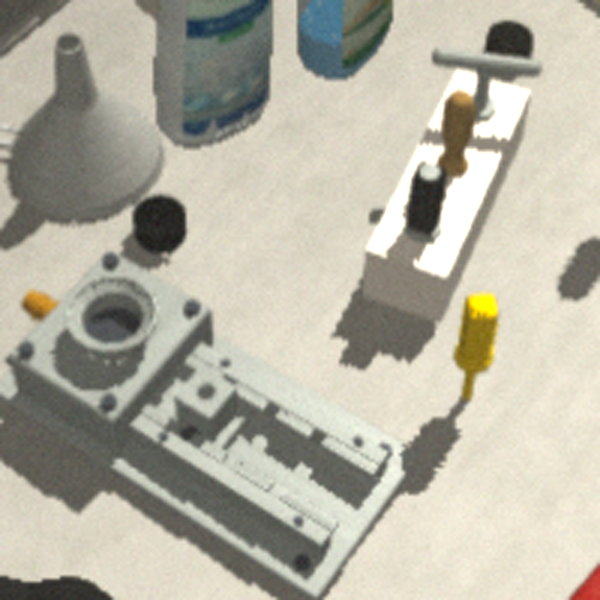

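View pics/cropB.png

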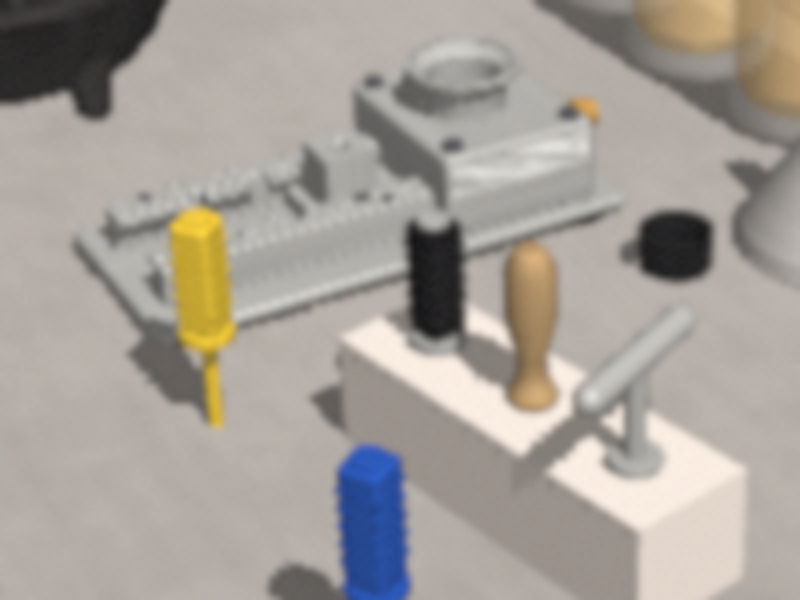

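```bash
python3 - <<'E'
from h import *
s=cam_pose("scene");t=cam_pose("side")
A=lambda u,v:((u+.5)/3-.5+225,(v+.5)/3-.5+190)
B=lambda u,v:((u+.5)/4-.5+180,(v+.5)/4-.5+190)
for n,a,b in [("pintop",(430,170),(434,215)),("collar",(423,236),(435,345)),("hole",(207,392),(343,145)),("screwFront?",(192,308),(452,145)),("screwR",(110,262),(570,113)),("screwL",(108,402),(373,82)),("yellowtop",(482,298),(198,213)),("brushtop",(461,97),(530,246)),("tee_collar",(485,110),(634,460))]:
    p,e=tri((s,A(*a)),(t,B(*b))); print(n,p.round(4),round(e,4))
sc=at_z(s,[A(192,308),A(110,262),A(108,402),A(27,350)],.05);print("screws",sc.round(4).tolist())
bl=at_z(s,[A(365,252),A(445,275),A(530,90),A(455,70)],.046);print("block",bl.round(4).tolist())
bl=at_z(t,[B(343,338),B(745,470),B(640,528)],.046);print("blockside",bl.round(4).tolist())
an=lambda p,q:np.degrees(np.arctan2(*(p-q)[1::-1]))
print(an(sc[1],sc[0]),an(sc[3],sc[2]),an(sc[1],sc[3]),an(sc[0],sc[2]),"block",an(bl[1],bl[0]))
E
```

```text
pintop [ 0.4858 -0.2523  0.0993] 0.0005
collar [ 0.4845 -0.2499  0.0431] 0.0005
hole [ 0.5169 -0.0894  0.0455] 0.001
screwFront? [ 0.5542 -0.1232  0.0519] 0.0013
screwR [ 0.6129 -0.1198  0.0509] 0.0005
screwL [ 0.5506 -0.0493  0.0516] 0.0017
yellowtop [ 0.4162 -0.1994  0.0939] 0.002
brushtop [ 0.4985 -0.3024  0.1083] 0.0006
tee_collar [ 0.5085 -0.3541  0.0473] 0.0019
screws [[0.5558, -0.1244, 0.05], [0.6136, -0.1204, 0.05], [0.5524, -0.0502, 0.05], [0.6097, -0.0476, 0.05]]
block [[0.5034, -0.2176, 0.046], [0.4573, -0.232, 0.046], [0.4945, -0.3868, 0.046], [0.5423, -0.3725, 0.046]]
blockside [[0.4552, -0.233, 0.046], [0.5402, -0.3754, 0.046], [0.4934, -0.3856, 0.046]]
3.9923437458299618 2.5482479652991215 -86.88618880086277 -87.34714406178699 block -59.190161539130884
```

Call:
play_rows(increments=[[[-20,-25,2],[0,0,3],0.2],[[-50,-63,5],[0,0,7],0.4],[[-80,-101,8],[0,0,11],0.5],[[-110,-139,10],[0,0,15],0.5],[[-140,-177,13],[0,0,19],0.5],[[-170,-214,16],[0,0,23],0.5],[[-200,-252,19],[0,0,27],0.5],[[-230,-290,21],[0,0,31],0.5],[[-260,-328,24],[0,0,35],0.5],[[-290,-366,27],[0,0,39],0.5],[[-320,-404,30],[0,0,43],0.5],[[-350,-441,33],[0,0,47],0.5],[[-380,-479,36],[0,0,50],0.5],[[-410,-517,38],[0,0,53],0.5],[[-440,-555,41],[0,0,56],0.5],[[-470,-593,44],[0,0,58],0.5],[[-497,-627,47],[0,0,60],0.5],[[-517,-652,49],[0,0,61],0.5],[[-528,-666,50],[0,0,62],0.5],[[-532,-671,50],[0,0,62],0.5]])

```text
time: 2.15
ee_pos: [0.4847, -0.2521, 0.1992]
tcp_rot: [-179.9, -0.1, 103.3]
wrist_force: [0.0, 0.4, -0.4]
opening: 0.043
grasp_force: 0.0
```

```bash
python3 - <<'E'
from h import *
o=telemetry.get_obs();print(o["time"],o["ee_pos"],o["tcp_rot"],o["q"].round(1),o["opening"],o["wrist_force"])
cp=cam_pose("wrist",o);p,d=camera("wrist");np.savez("pics/w1.npz",p=p,d=d,T=cp[1]);cv2.imwrite("pics/w1.png",p[:,:,::-1])
E
```

```text
2.15 [ 0.48467105 -0.25213305  0.19918277] [-1.79926078e+02 -5.58697710e-02  1.03348133e+02] [-27.5   3.8   3.2  89.5  -0.   49.2] 0.042956853351977256 [ 0.00272945  0.37359432 -0.35735485]
```

View pics/w1.png

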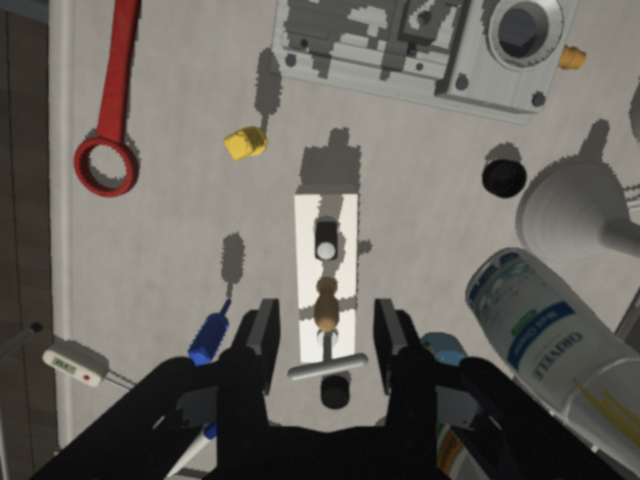

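The block is square to the view. The pin's grip is at about (327,240), its light top end at (327,250), and its sides run along the image axes. I'll enlarge it along with the boss, which is at the top near (425,15).

```bash
python3 - <<'E'
from h import *
p=np.load("pics/w1.npz")['p']
a=cv2.resize(p[190:270,280:370],(540,480),interpolation=2)
cv2.imwrite("pics/w1c.png",np.clip(a[:,:,::-1]*1.2,0,255).astype(np.uint8))
E
```

```text
(no output)
```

View pics/w1c.png

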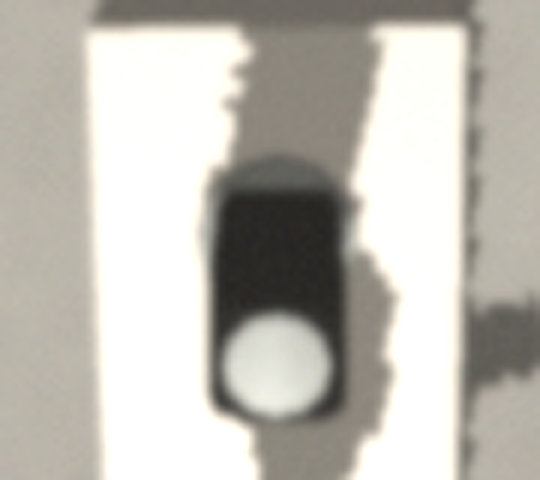

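```bash
python3 - <<'E'
from h import *
z=np.load("pics/w1.npz");cp=(calibration("wrist"),z['T'])
P=lambda u,v:((u+.5)/6-.5+280,(v+.5)/6-.5+190)
print("top",at_z(cp,[P(278,364)],.097),at_z(cp,[P(278,364)],.099))
print("corner L/R bottom grip",at_z(cp,[P(222,192),P(340,192)],.051))
s=cam_pose("scene")
A=lambda u,v:((u+.5)/3-.5+225,(v+.5)/3-.5+190)
print("tri",tri((s,A(430,168)),(cp,P(278,364))))
e=at_z(cp,[P(88,28),P(466,25),P(104,470),P(458,470)],.046);print("block edge",e.round(4).tolist())
R_=R.from_euler('xyz',[-179.93,-.06,103.35],degrees=True)
print("tcp->top tool mm",R_.inv().apply(at_z(cp,[P(278,364)],.097)[0]-[.48467,-.25213,.19918])*1000)
E
```

```text
top [[ 0.48399071 -0.25330907  0.097     ]] [[ 0.48381967 -0.25257085  0.099     ]]
corner L/R bottom grip [[ 0.47503759 -0.24822853  0.051     ]
 [ 0.490299   -0.24459636  0.051     ]]
tri (array([ 0.4838214 , -0.24968066,  0.10539096]), np.float64(0.0015011458152161179))
block edge [[0.453, -0.2318, 0.046], [0.5014, -0.2199, 0.046], [0.4681, -0.2935, 0.046], [0.5169, -0.2819, 0.046]]
tcp->top tool mm [ -1.09736234  -0.80834244 102.17997071]
```

Call:
play_rows(increments=[[[-1,-1,15],[0,0,0],0.5],[[-1,-1,40],[0,0,0],0.5],[[-1,-1,65],[0,0,0],0.5],[[-1,-1,90],[0,0,0],0.5],[[-1,-1,110],[0,0,0],0.5],[[-1,-1,120],[0,0,0],0.5],[[-1,-1,125],[0,0,0],0.5],[[-1,-1,125],[0,0,0],0.5],[[-1,-1,125],[0,0,0],0.65],[[-1,-1,125],[0,0,0],0.75],[[-1,-1,125],[0,0,0],0.85],[[-1,-1,125],[0,0,0],1],[[-1,-1,125],[0,0,0],1],[[-1,-1,125],[0,0,0],1],[[-1,-1,125],[0,0,0],1],[[-1,-1,125],[0,0,0],1]], grip_force=80)

```text
time: 3.8
ee_pos: [0.4843, -0.2522, 0.0764]
tcp_rot: [179.9, 0.1, 103.5]
wrist_force: [-0.6, 0.5, 5.8]
opening: 0.0149
grasp_force: 77.9
```

```bash
python3 - <<'E'
from h import *
o=telemetry.get_obs();print({k:np.round(o[k],4) for k in o if k not in("qd","joint_efforts")})
E
```

```text
{'time': np.float64(3.8), 'q': array([-2.75052e+01,  4.57470e+00, -9.60650e+00,  7.57214e+01,
        2.30000e-03,  4.90410e+01]), 'ee_pos': array([ 0.4843, -0.2522,  0.0764]), 'tcp_rot': array([1.799249e+02, 6.210000e-02, 1.034538e+02]), 'wrist_force': array([-0.6462,  0.4922,  5.7726]), 'torque': array([0.1395, 0.0417, 0.0004]), 'grasp_force': np.float64(77.9456), 'opening': np.float64(0.0149)}
```

Call:
play_rows(increments=[[[0,0,-5],[0,0,0],1],[[0,0,-20],[0,0,0],1],[[0,0,-40],[0,0,0],1],[[0,0,-60],[0,0,0],1],[[0,0,-78],[0,0,0],1],[[0,0,-88],[0,0,0],1],[[5,2,-90],[0,0,0],1],[[18,8,-90],[0,0,0],1],[[40,18,-90],[0,0,2],1],[[65,30,-90],[0,0,4],1],[[90,42,-90],[0,0,6],1],[[115,53,-90],[0,0,8],1],[[135,62,-90],[0,0,10],1],[[146,68,-88],[0,0,10.3],1],[[151,70,-82],[0,0,10.3],1],[[151,70,-74],[0,0,10.3],1],[[151,70,-66],[0,0,10.3],1],[[151,70,-62],[0,0,10.3],1],[[151,70,-62],[0,0,10.3],1],[[151,70,-62],[0,0,10.3],1]])

```text
time: 5.8
ee_pos: [0.5167, -0.0892, 0.1373]
tcp_rot: [-180.0, -0.0, 93.1]
wrist_force: [0.1, 0.2, -0.6]
opening: 0.0148
grasp_force: 77.9
```

```bash
python3 - <<'E'
from h import *
o=telemetry.get_obs();print({k:np.round(o[k],4) for k in o if k not in("qd","joint_efforts")})
cp=cam_pose("wrist",o);p,d=camera("wrist");np.savez("pics/w2.npz",p=p,d=d,T=cp[1])
c,T=cp
t=np.array(o["ee_pos"])-[0,0,.0704]
q=np.linalg.inv(T)@np.r_[t,1];print("tip expected", K(c)@(q[:3]/q[2]))
a=cv2.resize(p[150:350,220:420],(600,600),interpolation=2)
cv2.imwrite("pics/w2c.png",np.clip(a[:,:,::-1]*1.3,0,255).astype(np.uint8))
E
```

```text
{'time': np.float64(5.8), 'q': array([-9.80000e+00,  7.24000e-01, -6.83490e+00,  8.24437e+01,
       -1.00000e-04,  7.70801e+01]), 'ee_pos': array([ 0.5167, -0.0892,  0.1373]), 'tcp_rot': array([-1.799974e+02, -5.000000e-04,  9.311990e+01]), 'wrist_force': array([ 0.0926,  0.2109, -0.6067]), 'torque': array([ 0.0024, -0.0476, -0.0648]), 'grasp_force': np.float64(77.868), 'opening': np.float64(0.0148)}
tip expected [326.97342586 267.38007526   1.        ]
```

View pics/w2c.png

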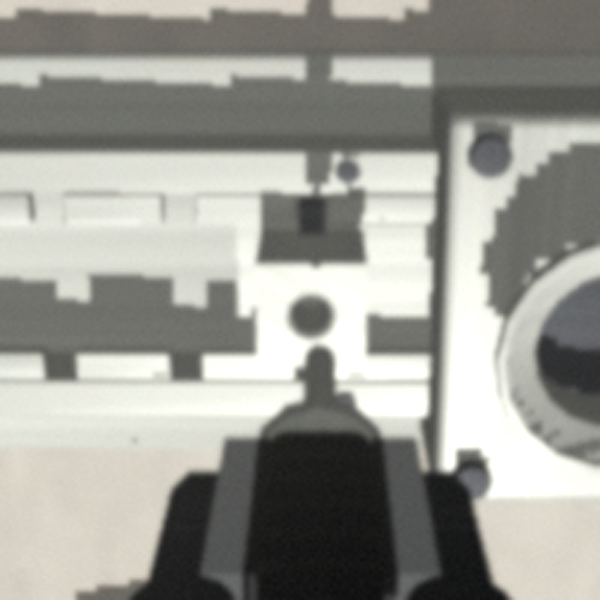

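```bash
python3 - <<'E'
from h import *
z=np.load("pics/w2.npz");cp=(calibration("wrist"),z['T'])
P=lambda u,v:((u+.5)/3-.5+220,(v+.5)/3-.5+150)
Rt=R.from_euler('xyz',[180,0,93.12],degrees=True)
t=at_z(cp,[P(320,355)],.0669)[0];print("tip",t)
for zz in(.045,.046):
  h=at_z(cp,[P(310,316)],zz)[0];print("hole",h,"tool mm from tip",Rt.inv().apply(h-t)*1000,"from tcp",Rt.inv().apply(h-[.5167,-.0892,.1373])*1000)
l=at_z(cp,[P(450,120),P(455,500)],.05);dl=l[0]-l[1];print("unit yaw",np.degrees(np.arctan2(-dl[0],dl[1])))
s=cam_pose("scene");print(tri((s,((207.5)/3-.5+225,392.5/3-.5+190)),(cp,P(310,316))))
E
```

```text
tip [ 0.51632041 -0.08967416  0.0669    ]
hole [ 0.51417462 -0.0901272   0.045     ] tool mm from tip [-0.33558765 -2.16726316 21.9       ] from tcp [-0.78838001 -2.57210211 92.3       ]
hole [ 0.51416241 -0.08973195  0.046     ] tool mm from tip [ 0.059749   -2.15794441 20.9       ] from tcp [-0.39304336 -2.56278335 91.3       ]
unit yaw 6.228209126727353
(array([ 0.51415974, -0.08741466,  0.0506691 ]), np.float64(0.0008847219540791751))
```

Call:
play_rows(increments=[[[0,-2.3,3],[0,0,0],1],[[0,-2.3,10],[0,0,0],1],[[0,-2.3,16],[0,0,0],1],[[0,-2.3,19],[0,0,0],1],[[0,-2.3,21],[0,0,0],1],[[0,-2.3,22.5],[0,0,0],1],[[0,-2.3,24],[0,0,0],1],[[0,-2.3,24],[0,0,0],1],[[0,-2.3,24],[0,0,0],1]])

```text
time: 6.75
ee_pos: [0.5145, -0.0889, 0.1134]
tcp_rot: [180.0, 0.0, 93.2]
wrist_force: [-0.5, -0.5, -1.0]
opening: 0.0149
grasp_force: 77.9
```

Call:
play_rows(increments=[[[0,0,1],[0,0,0],1],[[0,0,2],[0,0,0],1],[[0,0,3],[0,0,0],1],[[0,0,3],[0,0,0],1]])

```text
time: 7.15
ee_pos: [0.5144, -0.0889, 0.1101]
tcp_rot: [-180.0, -0.0, 93.2]
wrist_force: [0.3, -0.3, -1.4]
opening: 0.0152
grasp_force: 77.9
```

Call:
play_rows(increments=[[[0,0,1],[0,0,0],1],[[0,0,2],[0,0,0],1],[[0,0,3],[0,0,0],1],[[0,0,3],[0,0,0],1]])

```text
time: 7.55
ee_pos: [0.5144, -0.0889, 0.1071]
tcp_rot: [-180.0, -0.0, 93.2]
wrist_force: [0.1, -0.9, -0.9]
opening: 0.0155
grasp_force: 77.9
```

Call:
play_rows(increments=[[[0,0,1],[0,0,0],1],[[0,0,2],[0,0,0],1],[[0,0,3],[0,0,0],1],[[0,0,3],[0,0,0],1]])

```text
time: 7.95
ee_pos: [0.5144, -0.0889, 0.1041]
tcp_rot: [-180.0, -0.0, 93.2]
wrist_force: [1.6, -0.0, 0.0]
opening: 0.015
grasp_force: 77.9
```

Call:
play_rows(increments=[[[0,0,1],[0,0,0],1],[[0,0,2],[0,0,0],1],[[0,0,2],[0,0,0],1]])

```text
time: 8.25
ee_pos: [0.5144, -0.0889, 0.1021]
tcp_rot: [-180.0, -0.0, 93.2]
wrist_force: [0.0, 0.3, -1.6]
opening: 0.0149
grasp_force: 77.9
```

Call:
play_rows(increments=[[[0,0,1],[0,0,0],1],[[0,0,2],[0,0,0],1],[[0,0,3],[0,0,0],1],[[0,0,3],[0,0,0],1]])

```text
time: 8.65
ee_pos: [0.5146, -0.0889, 0.0996]
tcp_rot: [180.0, 0.0, 93.2]
wrist_force: [-1.2, -0.1, 4.3]
opening: 0.0147
grasp_force: 78.3
```

Call:
play_rows(increments=[[[0,0,0],[0,0,0],1],[[0,0,0],[0,0,0],1]])

```text
time: 8.85
ee_pos: [0.5146, -0.0889, 0.0995]
tcp_rot: [180.0, 0.0, 93.2]
wrist_force: [-0.8, 1.5, 3.8]
opening: 0.0155
grasp_force: 78.3
```

Call:
play_rows(increments=[[[0,0,0.5],[0,0,0],1],[[0,0,1],[0,0,0],1],[[0,0,1],[0,0,0],1]])

```text
time: 9.15
ee_pos: [0.5146, -0.0889, 0.0984]
tcp_rot: [180.0, 0.0, 93.2]
wrist_force: [-0.7, -0.0, 5.2]
opening: 0.0151
grasp_force: 78.3
```

Call:
play_rows(increments=[[[0,0,0.5],[0,0,0],1],[[0,0,1],[0,0,0],1],[[0,0,1],[0,0,0],1]])

```text
time: 9.45
ee_pos: [0.5146, -0.0889, 0.0975]
tcp_rot: [180.0, 0.0, 93.2]
wrist_force: [-0.7, 0.0, 6.8]
opening: 0.015
grasp_force: 78.5
```

Call:
play_rows(increments=[[[0,0,0.5],[0,0,0],1],[[0,0,1],[0,0,0],1],[[0,0,1.5],[0,0,0],1],[[0,0,1.5],[0,0,0],1],[[0,0,1.5],[0,0,0],1]])

```text
time: 9.95
ee_pos: [0.5146, -0.0889, 0.0963]
tcp_rot: [180.0, 0.0, 93.2]
wrist_force: [-1.1, 1.4, 7.7]
opening: 0.0148
grasp_force: 78.8
```

Call:
play_rows(increments=[[[0,0,0],[0,0,0],1]])

```text
time: 10.05
ee_pos: [0.5146, -0.0889, 0.0963]
tcp_rot: [180.0, 0.0, 93.2]
wrist_force: [-1.0, 0.3, 7.9]
opening: 0.0151
grasp_force: 78.8
```

Call:
play_rows(increments=[[[0,0,0],[0,0,0],1]])

```text
time: 10.15
ee_pos: [0.5146, -0.0889, 0.0963]
tcp_rot: [180.0, 0.0, 93.2]
wrist_force: [-1.6, -0.4, 8.0]
opening: 0.0152
grasp_force: 78.8
```

Call:
play_rows(increments=[[[0,0,0.4],[0,0,0],1],[[0,-0.5,0.4],[0,0,0],1],[[0,-1,0.4],[0,0,0],1],[[0,-1.5,0.4],[0,0,0],1],[[0,-2,0.4],[0,0,0],1],[[0,-2.5,0.4],[0,0,0],1],[[0,-2.5,0.4],[0,0,0],1]])

```text
time: 10.85
ee_pos: [0.5133, -0.089, 0.0964]
tcp_rot: [179.8, 0.0, 93.2]
wrist_force: [3.0, -0.0, 7.8]
opening: 0.0147
grasp_force: 78.8
```

Call:
play_rows(increments=[[[0,0,0],[0,0,0],1]])

```text
time: 10.95
ee_pos: [0.5133, -0.0891, 0.0964]
tcp_rot: [179.8, 0.0, 93.2]
wrist_force: [3.3, 0.2, 8.2]
opening: 0.0149
grasp_force: 78.8
```

Call:
play_rows(increments=[[[0,0,0.3],[0,0,0],1],[[0,0,0.6],[0,0,0],1],[[0,0,0.6],[0,0,0],1]])

```text
time: 11.25
ee_pos: [0.5133, -0.089, 0.0959]
tcp_rot: [179.8, 0.0, 93.2]
wrist_force: [2.3, 0.3, 8.6]
opening: 0.0152
grasp_force: 78.8
```

Call:
play_rows(increments=[[[0,-0.5,0],[0,0,0],1],[[0,-1,0],[0,0,0],1],[[0,-1,0],[0,0,0],1]])

```text
time: 11.55
ee_pos: [0.5123, -0.0891, 0.0959]
tcp_rot: [179.8, 0.0, 93.2]
wrist_force: [2.6, 0.6, 8.2]
opening: 0.0149
grasp_force: 78.9
```

Call:
play_rows(increments=[[[0,-1,0],[0,0,0],1],[[0,-2,0],[0,0,0],1],[[0,-3,0],[0,0,0],1],[[0,-4,0],[0,0,0],1],[[0,-5,0],[0,0,0],1],[[0,-6,0],[0,0,0],1],[[0,-7,0],[0,0,0],1],[[0,-8,0],[0,0,0],1],[[0,-9,0],[0,0,0],1],[[0,-10,0],[0,0,0],1]])

```text
time: 12.55
ee_pos: [0.5024, -0.0896, 0.0959]
tcp_rot: [179.8, 0.0, 93.2]
wrist_force: [3.3, 0.1, 7.6]
opening: 0.0154
grasp_force: 78.9
```

Call:
play_rows(increments=[[[0,-1.2,0],[0,0,0],1],[[0,-2.4,0],[0,0,0],1],[[0,-3.6,0],[0,0,0],1],[[0,-4.8,0],[0,0,0],1],[[0,-6,0],[0,0,0],1],[[0,-7.2,0],[0,0,0],1],[[0,-8.4,0],[0,0,0],1],[[0,-9.6,0],[0,0,0],1],[[0,-10.8,0],[0,0,0],1],[[0,-12,0],[0,0,0],1],[[0,-13.2,0],[0,0,0],1],[[0,-14.4,0],[0,0,0],1],[[0,-15.6,0],[0,0,0],1],[[0,-16.8,0],[0,0,0],1]])

```text
time: 13.95
ee_pos: [0.4856, -0.0905, 0.0959]
tcp_rot: [179.8, 0.0, 93.2]
wrist_force: [2.9, 0.9, 8.2]
opening: 0.0147
grasp_force: 78.9
```

Call:
play_rows(increments=[[[0,-1.2,0],[0,0,0],1],[[0,-2.4,0],[0,0,0],1],[[0,-3.6,0],[0,0,0],1],[[0,-4.8,0],[0,0,0],1],[[0,-6,0],[0,0,0],1],[[0,-7.2,0],[0,0,0],1],[[0,-8.4,0],[0,0,0],1],[[0,-9.6,0],[0,0,0],1],[[0,-10.8,0],[0,0,0],1],[[0,-12,0],[0,0,0],1],[[0,-13.2,0],[0,0,0],1],[[0,-14.4,0],[0,0,0],1],[[0,-15.6,0],[0,0,0],1],[[0,-16.8,0],[0,0,0],1],[[0,-18,0],[0,0,0],1],[[0,-19.2,0],[0,0,0],1],[[0,-20.4,0],[0,0,0],1],[[0,-21.6,0],[0,0,0],1],[[0,-22.8,0],[0,0,0],1],[[0,-24,0],[0,0,0],1]])

```text
time: 15.95
ee_pos: [0.4616, -0.0918, 0.0959]
tcp_rot: [179.8, 0.0, 93.2]
wrist_force: [2.2, 1.9, 7.9]
opening: 0.0149
grasp_force: 78.9
```

Call:
play_rows(increments=[[[0,-1,0],[0,0,0],1],[[0,-2,0],[0,0,0],1],[[0,-3,0],[0,0,0],1],[[0,-4,0],[0,0,0],1],[[0,-5,0],[0,0,0],1],[[0,-5.8,0],[0,0,0],1]])

```text
time: 16.55
ee_pos: [0.4558, -0.0922, 0.0959]
tcp_rot: [179.8, 0.0, 93.2]
wrist_force: [2.2, 1.8, 8.0]
opening: 0.0152
grasp_force: 78.9
```

Call:
play_rows(increments=[[[0,-0.5,0],[0,0,0],1],[[0,-1,0],[0,0,0],1],[[0,-1.5,0],[0,0,0],1]])

```text
time: 16.85
ee_pos: [0.4543, -0.0922, 0.0959]
tcp_rot: [179.8, 0.0, 93.2]
wrist_force: [4.0, 1.4, 8.8]
opening: 0.015
grasp_force: 78.9
```

Call:
play_rows(increments=[[[0,-0.5,0],[0,0,0],1],[[0,-1,0],[0,0,0],1],[[0,-1,0],[0,0,0],1]])

```text
time: 17.15
ee_pos: [0.4537, -0.0923, 0.0961]
tcp_rot: [179.7, 0.0, 93.2]
wrist_force: [4.9, 2.0, 8.2]
opening: 0.0148
grasp_force: 78.8
```

Call:
play_rows(increments=[[[0,-0.5,0],[0,0,0],1],[[0,-1,0],[0,0,0],1],[[0,-1,0],[0,0,0],1],[[0,-1,0],[0,0,0],1]])

```text
time: 17.55
ee_pos: [0.4528, -0.0924, 0.0961]
tcp_rot: [179.7, 0.0, 93.2]
wrist_force: [4.4, 0.9, 6.8]
opening: 0.0151
grasp_force: 78.7
```

Call:
play_rows(increments=[[[0,-0.5,0.2],[0,0,0],1],[[0,-1,0.2],[0,0,0],1],[[0,-1,0.2],[0,0,0],1],[[0,-1,0.2],[0,0,0],1]])

```text
time: 17.95
ee_pos: [0.4526, -0.0924, 0.0961]
tcp_rot: [179.6, 0.0, 93.2]
wrist_force: [7.5, 1.6, 6.8]
opening: 0.0147
grasp_force: 78.6
```

Call:
play_rows(increments=[[[0,1,0],[0,0,0],1],[[0,2,0],[0,0,0],1],[[0,2.3,0],[0,0,0],1],[[0,2.3,-1],[0,0,0],1],[[0,2.3,-3],[0,0,0],1],[[0,2.3,-6],[0,0,0],1],[[0,2.3,-10],[0,0,0],1],[[0,2.3,-14],[0,0,0],1]])

```text
time: 18.75
ee_pos: [0.4528, -0.0922, 0.1082]
tcp_rot: [180.0, -0.0, 93.2]
wrist_force: [6.0, 0.5, -4.5]
opening: 0.0152
grasp_force: 77.9
```

Call:
play_rows(increments=[[[0,0,0],[0,0,0],1]])

```text
time: 18.85
ee_pos: [0.4528, -0.0923, 0.1088]
tcp_rot: [179.9, -0.0, 93.2]
wrist_force: [4.0, 0.7, 2.3]
opening: 0.015
grasp_force: 78.9
```

Call:
play_rows(increments=[[[0,0,0],[0,0,0],1],[[0,0,0],[0,0,0],1]])

```text
time: 19.05
ee_pos: [0.4528, -0.0923, 0.1088]
tcp_rot: [179.9, -0.0, 93.2]
wrist_force: [4.4, 1.7, 2.6]
opening: 0.0148
grasp_force: 79.0
```

```bash
python3 - <<'E'
from h import *
o=telemetry.get_obs();print(o["wrist_force"],o["torque"],o["ee_pos"])
cp=cam_pose("wrist",o);p,d=camera("wrist");np.savez("pics/w3.npz",p=p,d=d,T=cp[1])
q,_=camera("side")
a=cv2.resize(p[150:350,220:420],(500,500),interpolation=2)
b=cv2.resize(q[180:280,170:330],(800,500),interpolation=2)[:,:300+0] if 0 else cv2.resize(q[190:290,200:260],(300,500),interpolation=2)
cv2.imwrite("pics/w3c.png",np.clip(np.hstack([a,b])[:,:,::-1]*1.3,0,255).astype(np.uint8))
E
```

```text
[4.36799047 1.71162941 2.57981805] [ 0.2881752  -1.37971367 -0.06342303] [ 0.45282747 -0.09226548  0.10875113]
```

View pics/w3c.png

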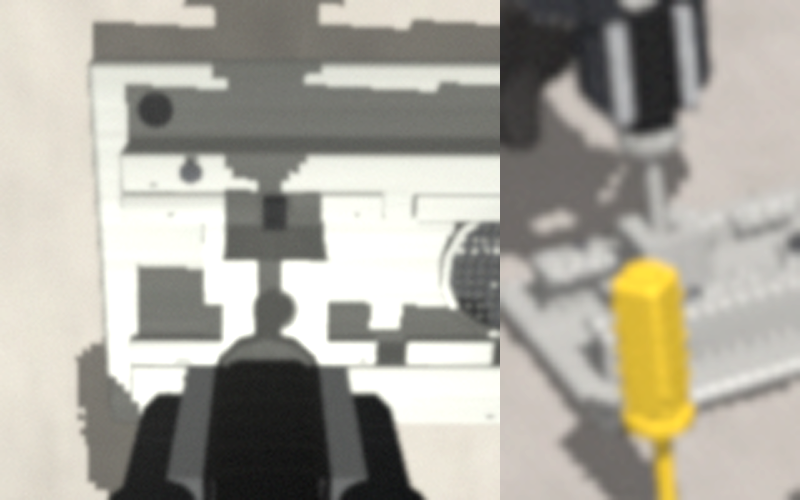

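Call:
play_rows(increments=[[[0,0.5,0],[0,0,0],1],[[0,1,0],[0,0,0],1],[[0,1.3,0],[0,0,0],1],[[0,1.3,0],[0,0,0],1]])

```text
time: 19.55
ee_pos: [0.4532, -0.0923, 0.1082]
tcp_rot: [-179.9, -0.0, 93.2]
wrist_force: [2.0, 0.4, 0.6]
opening: 0.0152
grasp_force: 78.7
```

Call:
play_rows(increments=[[[0,0.5,0],[0,0,0],1],[[0,0.8,0],[0,0,0],1],[[0,0.8,0],[0,0,0],1]])

```text
time: 19.85
ee_pos: [0.454, -0.0922, 0.1082]
tcp_rot: [-179.9, -0.0, 93.2]
wrist_force: [-0.6, -0.6, -1.4]
opening: 0.0147
grasp_force: 78.6
```

Call:
play_rows(increments=[[[0,0,-2],[0,0,0],1],[[0,0,-6],[0,0,0],1],[[0,0,-12],[0,0,0],1],[[0,0,-20],[0,0,0],1],[[0,0,-30],[0,0,0],1],[[0,0,-45],[0,0,0],1],[[0,0,-58],[0,0,0],1],[[0,0,-64],[0,0,0],1],[[0,0,-64],[0,0,0],1],[[0,0,-64],[0,0,0],1]])

```text
time: 20.85
ee_pos: [0.4543, -0.0922, 0.1724]
tcp_rot: [-180.0, -0.0, 93.2]
wrist_force: [-0.0, 0.8, -0.8]
opening: 0.0149
grasp_force: 78.6
```

```bash
python3 - <<'E'
from h import *
o=telemetry.get_obs();print({k:np.round(o[k],4) for k in o if k not in("qd","joint_efforts")})
cp=cam_pose("wrist",o);p,d=camera("wrist");np.savez("pics/w4.npz",p=p,d=d,T=cp[1])
a=cv2.resize(p[150:350,220:470],(750,600),interpolation=2)
cv2.imwrite("pics/w4c.png",np.clip(a[:,:,::-1]*1.3,0,255).astype(np.uint8))
c,T=cp
t=np.array(o["ee_pos"])-[0,0,.0704]
q=np.linalg.inv(T)@np.r_[t,1];print("tip expected", K(c)@(q[:3]/q[2]))
g=np.array([.4843,-.2522,.0764])
Rt=R.from_euler('xyz',o["tcp_rot"],degrees=True)
print("to home, tool mm",Rt.inv().apply(g-o["ee_pos"])*1000)
E
```

```text
{'time': np.float64(20.85), 'q': array([-1.14696e+01, -7.70530e+00, -1.09841e+01,  8.67348e+01,
       -1.90000e-03,  7.53691e+01]), 'ee_pos': array([ 0.4543, -0.0922,  0.1724]), 'tcp_rot': array([-1.799864e+02, -1.600000e-03,  9.316130e+01]), 'wrist_force': array([-0.0444,  0.762 , -0.756 ]), 'torque': array([ 0.0219,  0.0317, -0.0172]), 'grasp_force': np.float64(78.6213), 'opening': np.float64(0.0149)}
tip expected [326.99699423 267.38249899   1.        ]
to home, tool mm [-161.41887077   21.12039155   95.96647237]
```

View pics/w4c.png

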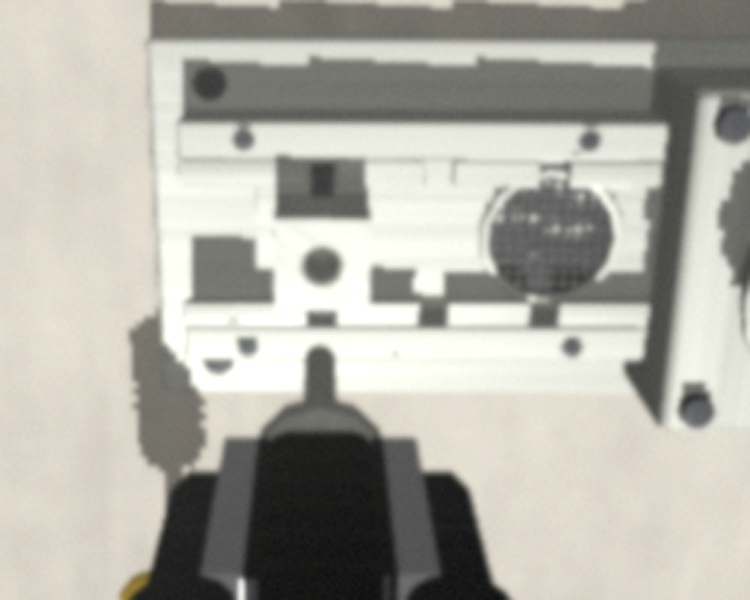

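```bash
python3 - <<'E'
from h import *
z=np.load("pics/w4.npz");cp=(calibration("wrist"),z['T'])
h=at_z(cp,[((322.5)/3-.5+220,266.5/3-.5+150)],.046)[0]
print(h,np.linalg.norm((h-[.51416,-.08973,.046])[:2]))
E
```

```text
[ 0.45450773 -0.09304201  0.046     ] 0.05974414243985757
```

Call:
play_rows(increments=[[[-8,1,0],[0,0,-1],1],[[-25,3,0],[0,0,-2],1],[[-50,6,0],[0,0,-4],1],[[-75,10,0],[0,0,-6],1],[[-100,13,0],[0,0,-8],1],[[-125,16,0],[0,0,-10],1],[[-145,19,0],[0,0,-10.3],1],[[-157,20.5,0],[0,0,-10.3],1],[[-161.4,21.1,3],[0,0,-10.3],1],[[-161.4,21.1,12],[0,0,-10.3],1],[[-161.4,21.1,22],[0,0,-10.3],1],[[-161.4,21.1,30],[0,0,-10.3],1],[[-161.4,21.1,35],[0,0,-10.3],1],[[-161.4,21.1,35],[0,0,-10.3],1],[[-161.4,21.1,35],[0,0,-10.3],1]])

```text
time: 22.4
ee_pos: [0.4844, -0.252, 0.1377]
tcp_rot: [180.0, 0.0, 103.5]
wrist_force: [1.0, 0.4, -0.8]
opening: 0.0148
grasp_force: 78.6
```

Call:
play_rows(increments=[[[0,-0.1,6],[0,0,0],1],[[0,-0.1,13],[0,0,0],1],[[0,-0.1,18],[0,0,0],1],[[0,-0.1,21],[0,0,0],1],[[0,-0.1,23],[0,0,0],1],[[0,-0.1,25],[0,0,0],1],[[0,-0.1,25],[0,0,0],1]])

```text
time: 23.1
ee_pos: [0.4842, -0.2522, 0.1124]
tcp_rot: [-180.0, -0.0, 103.5]
wrist_force: [-0.3, -0.1, -1.5]
opening: 0.0148
grasp_force: 78.6
```

In the socket without contact. Lowering to just above home.

Call:
play_rows(increments=[[[0,0,4],[0,0,0],1],[[0,0,10],[0,0,0],1],[[0,0,17],[0,0,0],1],[[0,0,24],[0,0,0],1],[[0,0,29],[0,0,0],1],[[0,0,32],[0,0,0],1],[[0,0,34],[0,0,0],1],[[0,0,34],[0,0,0],1]])

```text
time: 23.9
ee_pos: [0.4842, -0.2522, 0.0784]
tcp_rot: [-180.0, -0.0, 103.5]
wrist_force: [0.2, -0.1, 0.1]
opening: 0.0148
grasp_force: 78.6
```

Call:
play_rows(increments=[[[0,0,1],[0,0,0],1],[[0,0,2],[0,0,0],1],[[0,0,2.5],[0,0,0],1],[[0,0,2.5],[0,0,0],1]])

```text
time: 24.3
ee_pos: [0.4843, -0.2523, 0.0764]
tcp_rot: [180.0, 0.0, 103.5]
wrist_force: [-0.8, 0.2, 2.0]
opening: 0.0151
grasp_force: 79.0
```

Call:
play_rows(increments=[[[0,0,0],[0,0,0],0.8],[[0,0,0],[0,0,0],0.7],[[0,0,0],[0,0,0],0.6],[[0,0,0],[0,0,0],0.5],[[0,0,0],[0,0,0],0.5],[[0,0,0],[0,0,0],0.5],[[0,0,-5],[0,0,0],0.5],[[0,0,-15],[0,0,0],0.5],[[0,0,-35],[0,0,0],0.5],[[0,0,-60],[0,0,0],0.5],[[0,0,-85],[0,0,0],0.5],[[0,0,-110],[0,0,0],0.5],[[0,0,-122],[0,0,0],0.5],[[0,0,-125],[0,0,0],0.5],[[0,0,-125],[0,0,0],0.5]])

```text
time: 25.8
ee_pos: [0.4843, -0.2522, 0.2009]
tcp_rot: [180.0, 0.0, 103.5]
wrist_force: [0.1, -0.0, -0.6]
opening: 0.0423
grasp_force: 0.0
```

```bash
python3 - <<'E'
from h import *
o=telemetry.get_obs();print(o["time"],o["ee_pos"],o["wrist_force"],o["opening"])
p,d=camera("wrist");q,_=camera("scene")
a=cv2.resize(p[190:270,280:370],(450,400),interpolation=2);b=cv2.resize(q[200:400,220:395],(350,400),interpolation=2)
cv2.imwrite("pics/w5c.png",np.clip(np.hstack([a,b])[:,:,::-1]*1.2,0,255).astype(np.uint8))
E
```

```text
25.8 [ 0.48428319 -0.25222087  0.20093065] [ 0.13208325 -0.00602037 -0.5631849 ] 0.04234859649332516
```

View pics/w5c.png

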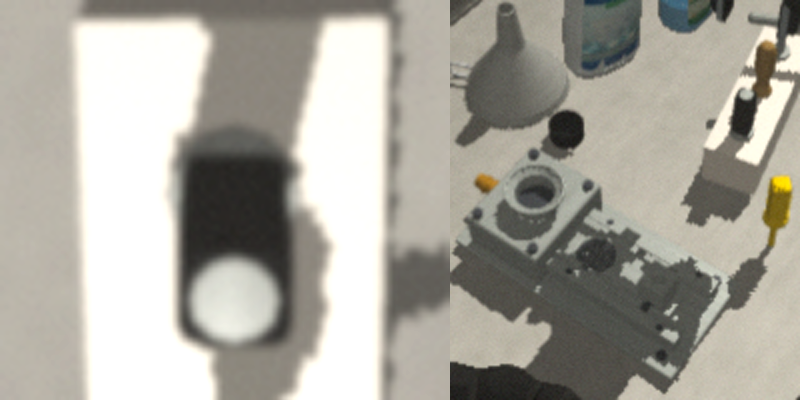

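The pin stands upright and home in its socket, just as it did at the start, and the slide is out. Handing in.

```bash
python3 -c "
from workcell import workorder;print(workorder.job_done())"
```

```text
the job is handed in; nothing more can be done
None
```

The job is handed in, though no verdict came back: the strainer slide measured about 59.7 mm out, the release pin is back in its own socket looking as it did at the start, and the wrist force readings stayed below 11 N while the pin was in the hole.

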